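# Latch the compost caddy

### The job

Latch the lid of the tall narrow compost caddy: lift its sliding catch by the upright knob over the bump in its guide, slide it across to the far side of the bump, and let it down fully so that its bar lies over the lid's tongue. Leave the identical catch on the low wide bread bin as it is.

Things in the scene. Friction and masses are not known exactly. Their poses are not given: they have to be found in the camera images.
- caddy_knob (a point): knob of the catch on the compost caddy (fixed red bin, 200 mm wide, 170 mm to the deck, handle folded on its front): upright steel cylinder, 24 mm diameter, 44 mm tall, on a steel block 36 x 30 x 24 mm. Point on its axis, 20 mm below its top, 24 mm above the block. Axes: z up, +y = way the catch slides to latch, -x = caddy's front. Rails and lid stay 24 mm or more below the point
- caddy_bolt (a joint): travel of the caddy's catch along its guide, m: 0 = open end, grows to the knob's +y, 0.085 = far stop. Starts at 0 to 0.010. With the catch down its block meets the bump at 0.015; beyond the bump it can drop anywhere from 0.065 to 0.085, its bar then over the lid's tongue. Friction about 1 N
- caddy_lift (a joint): height of the caddy's catch above its seat, m: 0 = fully down, 0.025 = top stop. The bump is 10 mm high. The catch weighs about 0.17 kg and falls back when let go
- breadbin_knob (a point): the same knob on the same kind of catch on the bread bin, same point and axes. The bin is fixed, in the same red enamel, low and wide: 280 mm wide, 240 mm deep, 120 mm to the deck, with a wooden lug on each side. To be left alone

How it is judged:
By the outcome, as a careful person would: the job done as asked, in the order asked, and still so for the second after the job is handed in, with the robot touching nothing.
It also fails if it takes over 35 s, if anything falls off the work surface, if the arm or the gripper's body presses on something with over 40 N, if the wrist force passes 120 N, or if a joint passes its speed limit or range.

### The arm

A 7-joint arm with a two-finger parallel gripper is mounted at the origin on the work surface. World frame = base frame: x ahead of the robot, y to its left, z up, the work surface at z = 0. Lengths are in mm, angles in rad, forces in N, time in s.
With the tool pointing down it reaches from about 350 to 900 mm from the base axis. Payload 7.2 kg.
Tool frame: the origin (TCP) lies midway between the tips of the shut fingers; the grasp point (between the pads) lies robot.tcp_to_grasp behind it (robot.tcp_to_grasp is the distance from the TCP to the grasp point, in mm); z points along the fingers, y is the direction in which the jaws open and shut (so a half turn about z gives the same grasp; the last joint's range is limited). The gripper opens to 88 mm and grips with 3 to 60 N. Pads are 20 mm wide; open, the fingers measure 115 mm over their backs; the gripper's body (75 mm by 178 mm) begins 61 mm behind the grasp point.
Start: joints at [-1.356, 0.411, -0.013, 1.596, 0.006, 1.134, -0.082], TCP at [174.413, 600.174, 222.653] pointing down, gripper open.
Joint ranges: [-2.95, 2.95], [-0.29, 1.99], [-1.47, 1.44], [0.14, 2.54], [-1.03, 4.17], [0.13, 1.85], [-2.86, 2.86]. Speed limits (rad/s): [2.39, 2.39, 3.01, 3.01, 3.14, 3.14, 3.14].

### API

Orientations are given as a unit quaternion [x, y, z, w].
In Python, from station import sensors, viewer, job, robot gives the robot as it stands.
- The arm moves only by the shell command python3 -m crank 'ROWS' [FORCE]. ROWS is JSON, a list of rows, each a list of 7 numbers: the finger opening in mm, from 0 to 87.8, then the shift along the world's x, y, z in mm, then the turn, a rotation vector about the world's x, y, z in degrees. In form: [[gripper, tx, ty, tz, ax, ay, az], ...]. A call has 1 to 12 rows; each row shifts and turns the commanded pose from where the row before left it; what a row does not reach is not made up. A row lasts 1/8 s, in which the tool goes at most 62.5 mm and 10.7 degrees, less where a joint would pass 70% of its speed; a pose out of reach is approached as far as the arm can. A call is refused whole if a number of a shift passes 62.5 or a number of a turn 10.7, either way. A call with a gripper value outside its range is refused whole. The fingers move at their own pace and stop on an object; FORCE is the grip in N (left out, the last holds). Time passes only in rows, so rows that do not move let the fingers close. It gives the time, the measured TCP pose, the force and the opening at its end, in the units of the state.
- sensors.get_obs(): the state, without advancing time (a new reading comes with each control period).
- viewer.grab_frame(name): name is "scene" or "top" or "wrist"; returns a dict with "image" (420x560x3 uint8, red, green, blue), "z_map" (420x560 float32, mm along the optical axis (not along the pixel's ray), 0 where there is no reading), "camera_matrix" (3x3 intrinsics, pixels), "extrinsics" (4x4, takes a point from camera to world coordinates); the wrist camera has in their place "T_tool_cam" (4x4, takes a point from camera to tool coordinates, whose origin is the TCP and whose axes are the flange's). Camera axes: x right, y down, z forward; pixel columns grow to the right and rows downward; lengths in mm; the calibration is good to about 2 mm. A picture is of the moment at which its call begins: read the wrist's pose just before it.
- job.job_done(): hands the job in, once; it reports no verdict.
The state is a dict: "time": time; "q": joint angles; "qvel": joint speeds; "joint_efforts": joint torques, N m; "tool_pos": TCP position; "eef_rot": TCP orientation; "contact_force": force on the tool from outside, world axes, zero at the start; "ft_torque": the same for the moment, N m; "finger_gap": finger opening in mm.
Only numpy, scipy, OpenCV 4.12 (cv2) and the standard library are available. Lean on these libraries where they do the work, as an engineer would, in place of code of your own. Each camera call takes 0.05 s, during which the arm holds its last target.

## Working session

There is one attempt and no reset: what is moved stays moved. The work goes in short steps, Python scripts to look and compute and a shell command to move; the robot and the scene stay as the last step left them, time stands still between calls to the robot, and variables do not carry over. Pictures are saved under pics/ and viewed, and the job is handed in when it is done.

```bash
mkdir -p pics; cat > h.py <<'E'
import numpy as np,cv2
from station import sensors,viewer,job,robot
from scipy.spatial.transform import Rotation as R
def grab(n,f):
    o=sensors.get_obs(); d=viewer.grab_frame(n)
    cv2.imwrite('pics/'+f+'.png',d['image'][:,:,::-1])
    if n=='wrist':
        T=np.eye(4);T[:3,:3]=R.from_quat(o['eef_rot']).as_matrix();T[:3,3]=o['tool_pos'];E=T@d['T_tool_cam']
    else:E=d['extrinsics']
    np.savez('pics/'+f+'.npz',im=d['image'],z=d['z_map'],K=d['camera_matrix'],E=E)
def cloud(f):
    d=np.load('pics/'+f+'.npz');z=d['z'].astype(float);v,u=np.mgrid[:z.shape[0],:z.shape[1]]
    K=d['K'];P=np.stack([(u-K[0,2])*z/K[0,0],(v-K[1,2])*z/K[1,1],z],-1)
    W=P@d['E'][:3,:3].T+d['E'][:3,3];W[z==0]=np.nan
    return W,d['im'],d
E
python3 - <<'E'
from h import *
print(sensors.get_obs(),robot.tcp_to_grasp)
for n in ['scene','top','wrist']: grab(n,n+'0')
E
```

```text
{'time': 0.0, 'q': array([-1.3561973 ,  0.41189497, -0.01273286,  1.59703419,  0.00560178,
        1.13430643, -0.0822313 ]), 'qvel': array([-0.00044828, -0.00087319, -0.00349643, -0.00266265, -0.00124409,
       -0.00091973, -0.00043815]), 'joint_efforts': array([-9.23851212e-05, -5.87955594e+01,  6.41843006e-01, -2.91072392e+01,
       -5.38704777e-02,  1.86804018e-02,  1.39323138e-04]), 'tool_pos': array([174.29079598, 599.67834861, 221.81607832]), 'eef_rot': array([ 1.40922251e-01,  9.90020340e-01, -8.01420848e-04, -5.98354815e-05]), 'contact_force': array([-0.0848424 ,  0.62160565,  0.8788665 ]), 'ft_torque': array([ 0.03185276, -0.03695395, -0.00398167]), 'finger_gap': 87.6278123778406} 18.700000000000003
```

View pics/scene0.png

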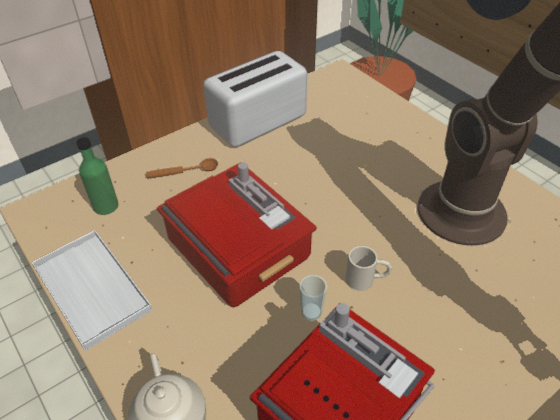

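View pics/top0.png

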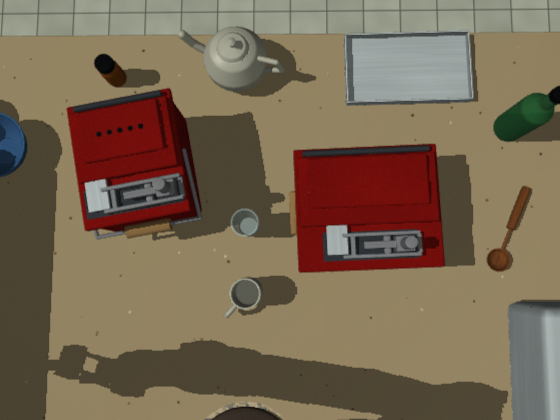

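View pics/wrist0.png

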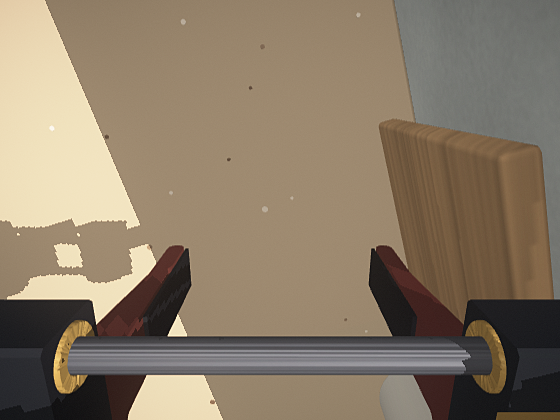

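The caddy is the left bin in the top view: narrow, with the handle folded on its front near (150,228) and the knob near (158,186). The bread bin is on the right and has wooden lugs. The latch direction is image left. Next I'll measure the caddy.

```bash
python3 - <<'E'
from h import *
W,im,d=cloud('top0')
print(d['E'].round(3).tolist())
for u,v in [(158,186),(158,183),(411,243),(95,195),(82,220),(185,218),(110,195),(150,160),(330,215)]: print(u,v,W[v,u].round(1))
c=cv2.resize(im[140:260,60:220,::-1],None,fx=5,fy=5,interpolation=cv2.INTER_CUBIC);cv2.imwrite('pics/c1.png',c)
# knob top candidates
for nm,s in [('top0',(slice(150,230),slice(70,200))),('scene0',(slice(290,400),slice(300,440)))]:
    w=cloud(nm)[0][s].reshape(-1,3);w=w[~np.isnan(w[:,0])]
    z=w[:,2];print(nm,np.histogram(z,bins=np.arange(100,260,5)))
    k=w[z>z.max()-8];print(z.max(),k.mean(0),np.ptp(k,axis=0),len(k))
E
```

```text
[[0.003, -0.995, 0.099, 411.448], [-1.0, -0.001, 0.022, -92.654], [-0.022, -0.099, -0.995, 1078.212], [0.0, 0.0, 0.0, 1.0]]
158 186 [549.9 137.8 239.4]
158 183 [555.7 138.7 236.7]
411 243 [ 453.1 -313.5  189.8]
95 195 [542.7 272.7 180.2]
82 220 [512.3 372.9   0.6]
185 218 [510.8 127.1  62.9]
110 195 [544.1 247.9 170.4]
150 160 [608.9 170.  182.4]
330 215 [ 510.3 -172.1  130.6]
top0 (array([ 124,  110,  330,  109,   77,   75,   86,   82,   43,   26,   24,
          8,   77, 1546, 1473, 1019, 2380,  597,  515,   24,   13,   10,
          8,   10,   10,   10,   17,  123,    9,    0,    0]), array([100, 105, 110, 115, 120, 125, 130, 135, 140, 145, 150, 155, 160,
       165, 170, 175, 180, 185, 190, 195, 200, 205, 210, 215, 220, 225,
       230, 235, 240, 245, 250, 255]))
241.15995884540632 [554.13468076 138.14171047 237.42634037] [21.2288068  23.3224204   7.59962246] 142
scene0 (array([  49,   34,   28,   27,   14,    4,    5,    0,    0,    0,    0,
          3,   26, 1517,  909, 1355, 2182, 1715,  848,   36,   24,   21,
         19,   20,   22,   24,   32,  116,    3,    0,    0]), array([100, 105, 110, 115, 120, 125, 130, 135, 140, 145, 150, 155, 160,
       165, 170, 175, 180, 185, 190, 195, 200, 205, 210, 215, 220, 225,
       230, 235, 240, 245, 250, 255]))
240.92674432552576 [557.72130519 138.11337541 236.83149193] [23.66347701 22.56702335  7.97359746] 136
```

View pics/c1.png

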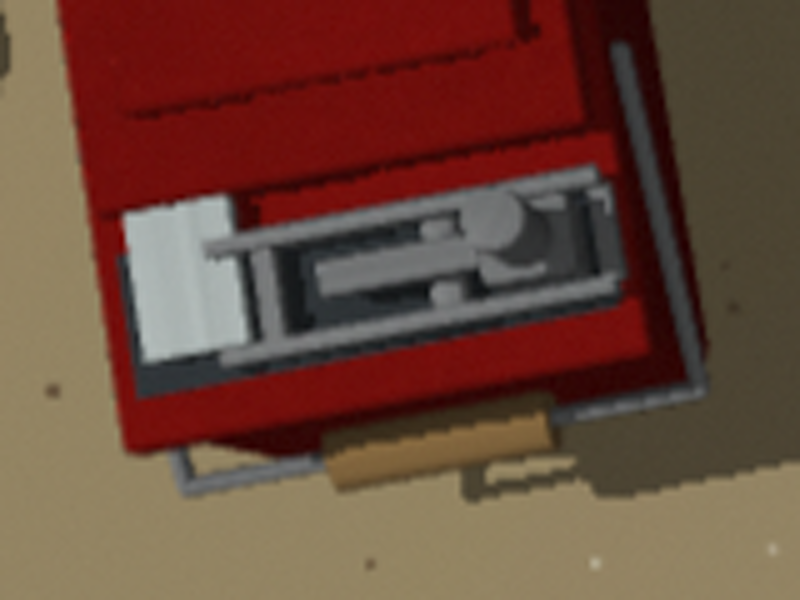

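```bash
python3 - <<'E'
from h import *
for nm,s in [('top0',(slice(170,225),slice(80,195))),('scene0',(slice(290,420),slice(300,440)))]:
    w,im,_=cloud(nm);w=w[s].reshape(-1,3);c=im[s].reshape(-1,3).astype(int)
    red=c[:,0]-c[:,1]>50
    top=w[(w[:,2]>236)&(w[:,2]<241)&~red]
    (x,y),r=cv2.minEnclosingCircle(top[:,:2].astype(np.float32));print(nm,'enc',x,y,r,top.mean(0),len(top))
    r_=w[(w[:,2]>182)&(w[:,2]<196)&~red&(c.max(1)<190)]
    rect=cv2.minAreaRect(r_[:,:2].astype(np.float32));print(rect,len(r_), np.percentile(r_[:,2],[10,50,90]))
    rd=w[red&(w[:,2]>166)&(w[:,2]<175)];print(cv2.minAreaRect(rd[:,:2].astype(np.float32)))
W,_,_=cloud('top0')
for a,b in [((600,170),(300,229)),((600,285),(300,344))]:
    p=W[140+a[1]//5,60+a[0]//5];q=W[140+b[1]//5,60+b[0]//5];print(p,q,np.degrees(np.arctan2(q[1]-p[1],q[0]-p[0])))
E
python3 -m crank '[[87.8,0,0,60,0,0,0],[87.8,0,0,50,0,0,0],[87.8,40,-46,0,0,0,3],[87.8,40,-46,0,0,0,3],[87.8,40,-46,0,0,0,3],[87.8,40,-46,0,0,0,3],[87.8,40,-46,0,0,0,3],[87.8,40,-46,0,0,0,3],[87.8,40,-46,0,0,0,3],[87.8,40,-46,0,0,0,3],[87.8,20,-40,0,0,0,2.5]]'
```

```text
top0 enc 554.3121948242188 138.42031860351562 11.65396499633789 [554.2478112  138.4326296  237.95466781] 114
((544.433349609375, 197.3651123046875), (64.86084747314453, 179.94346618652344), 3.7186667919158936) 914 [182.73686904 185.51950248 193.52079527]
((539.44482421875, 203.67730712890625), (90.20409393310547, 205.38563537597656), 10.721857070922852)
scene0 enc 557.3943481445312 137.7615203857422 11.78142261505127 [557.12730027 137.7592484  237.50789625] 102
((598.4600219726562, 200.15853881835938), (154.2655029296875, 165.06272888183594), 11.127923965454102) 1054 [182.62670884 188.05488497 192.7333968 ]
((554.6175537109375, 206.2886962890625), (121.98680877685547, 204.97164916992188), 9.458003044128418)
[584.14880469 115.01572722 171.58358829] [561.56713861 225.79434201 180.77256343] 101.52160378216743
[538.58460032 111.60891272 182.06001234] [517.7309906  223.39731851 183.17932252] 100.56680759202705
time: 1.52
tool_pos: [515.9, 189.6, 332.3]
eef_rot: [-0.09, 0.996, -0.0, -0.0]
contact_force: [0.1, 0.2, -0.6]
finger_gap: 87.6
```

```bash
python3 -m crank '[[87.8,20,-26,-10,0,0,0],[87.8,20,-25,-10,0,0,0],[87.8,0,0,0,0,0,0]]'
python3 - <<'E'
from h import *
print(sensors.get_obs()['tool_pos'])
grab('wrist','wrist1')
w,im,_=cloud('wrist1')
m=(w[:,:,2]>233)&(w[:,:,2]<243);v,u=np.nonzero(m);print(len(u),u.min(),u.max(),v.min(),v.max())
t=w[m];t=t[np.hypot(t[:,0]-556,t[:,1]-138)<25];print(len(t),t.mean(0),cv2.minEnclosingCircle(t[:,:2].astype(np.float32)))
E
```

```text
time: 1.9
tool_pos: [555.0, 138.4, 311.6]
eef_rot: [-0.088, 0.996, -0.001, -0.001]
contact_force: [-0.1, 0.4, -1.0]
finger_gap: 87.7
[554.99487132 138.35499968 311.5543652 ]
912 261 295 202 235
912 [554.78599081 137.06626217 237.84784562] ((555.5092163085938, 137.23294067382812), 12.094998359680176)
```

View pics/wrist1.png

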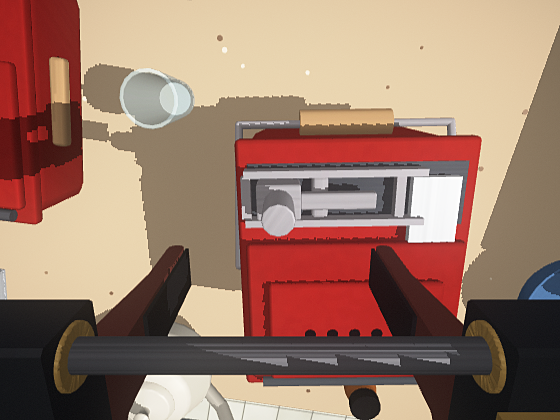

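The wrist view shows the knob at pixel (278,218), centred between the fingers and with the rails parallel to the jaw axis. That agrees with the measured position of about (555, 137.5). I'll descend and grip.

```bash
python3 -m crank '[[87.8,0.5,-0.5,-40,0,0,0],[87.8,0,0,-40,0,0,0],[87.8,0,0,-30,0,0,0],[87.8,0,0,0,0,0,0]]'
python3 -m crank '[[20,0,0,0,0,0,0],[20,0,0,0,0,0,0],[20,0,0,0,0,0,0],[20,0,0,0,0,0,0],[20,0,0,0,0,0,0],[20,0,0,0,0,0,0]]' 25
```

```text
time: 2.45
tool_pos: [553.0, 141.8, 201.0]
eef_rot: [-0.091, 0.996, -0.0, -0.002]
contact_force: [0.7, -0.3, -0.3]
finger_gap: 87.3
time: 3.2
tool_pos: [554.9, 140.7, 202.7]
eef_rot: [-0.09, 0.996, 0.0, -0.0]
contact_force: [0.2, 0.4, 0.1]
finger_gap: 30.9
```

```bash
python3 -m crank '[[20,0,0,0,0,0,0],[20,0,0,0,0,0,0],[20,0,0,0,0,0,0],[20,0,0,0,0,0,0]]' 25
python3 -c "
from h import *
grab('scene','s2')"
```

```text
time: 3.7
tool_pos: [554.9, 140.6, 202.6]
eef_rot: [-0.09, 0.996, -0.0, -0.0]
contact_force: [-0.7, -1.2, -0.4]
finger_gap: 23.6
```

View pics/s2.png

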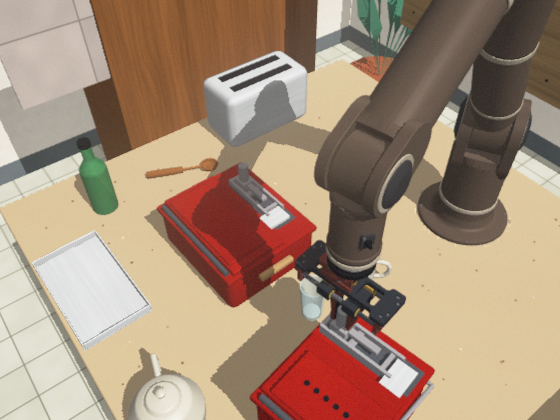

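The knob is gripped (gap 23.6 mm). Next I'll lift it.

```bash
python3 -m crank '[[20,0,0,6,0,0,0],[20,0,0,6,0,0,0],[20,0,0,5,0,0,0],[20,0,0,0,0,0,0],[20,0,0,0,0,0,0]]' 25
```

```text
time: 4.38
tool_pos: [554.9, 140.7, 219.6]
eef_rot: [-0.09, 0.996, 0.0, -0.0]
contact_force: [-0.1, -0.4, -2.1]
finger_gap: 23.5
```

```bash
python3 -m crank '[[20,-2.0,10.6,0,0,0,0],[20,-2.0,10.6,0,0,0,0],[20,-2.0,10.6,0,0,0,0],[20,-2.0,10.6,0,0,0,0],[20,-2.0,10.6,0,0,0,0],[20,-1.9,10.0,0,0,0,0],[20,-1.1,5.8,0,0,0,0],[20,0,0,0,0,0,0],[20,0,0,0,0,0,0]]' 25
python3 -c "
from h import *
grab('scene','s3');grab('top','t3');grab('wrist','w3')
print(sensors.get_obs()['tool_pos'],sensors.get_obs()['contact_force'])
a=cv2.imread('pics/s3.png')[270:420,240:440];cv2.imwrite('pics/s3c.png',cv2.resize(a,None,fx=4,fy=4,interpolation=cv2.INTER_CUBIC))"
```

```text
time: 5.5
tool_pos: [541.6, 209.4, 219.6]
eef_rot: [-0.09, 0.996, 0.0, -0.0]
contact_force: [-3.2, -0.4, -1.8]
finger_gap: 23.7
[541.64169053 209.16998809 219.55984786] [-3.3055114  -0.43950687 -0.94085347]
```

View pics/s3c.png

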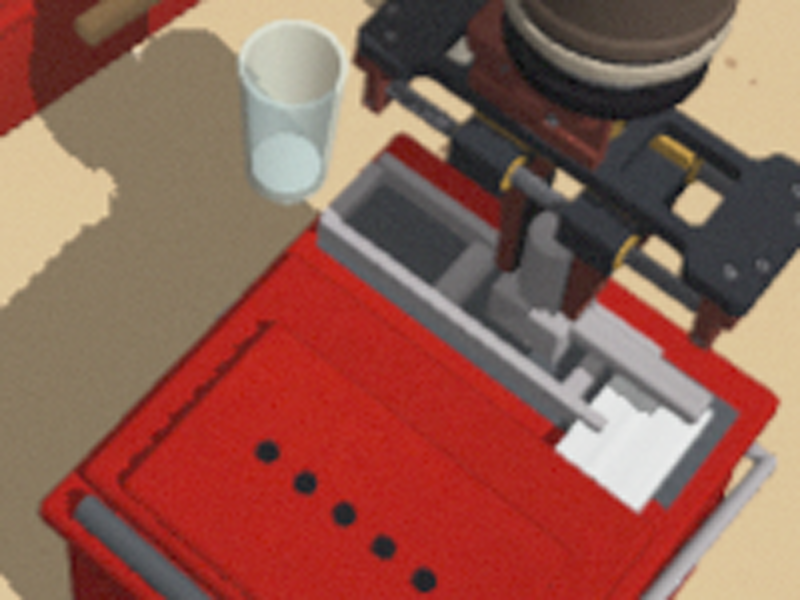

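View pics/w3.png

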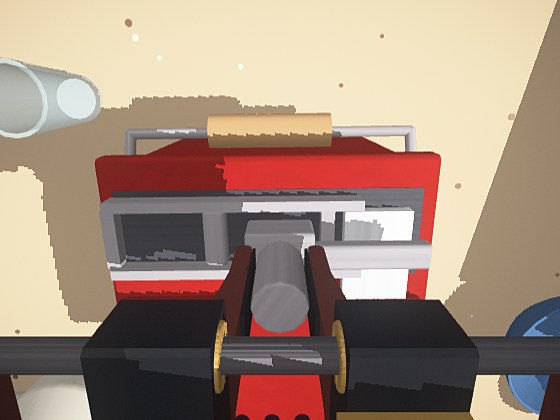

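The block is past the bump: in the wrist view the bump spans columns 205–228 and the block starts at 245. The bar already reaches over the white tongue. Next I'll lower it.

```bash
python3 -m crank '[[20,0.5,0.5,-5,0,0,0],[20,0.5,0.5,-5,0,0,0],[20,0,0.5,-4,0,0,0],[20,0,0,-3,0,0,0],[20,0,0,0,0,0,0],[20,0,0,0,0,0,0]]' 25
```

```text
time: 6.4
tool_pos: [541.5, 210.3, 202.6]
eef_rot: [-0.09, 0.996, -0.0, -0.001]
contact_force: [-8.9, -2.3, 2.3]
finger_gap: 23.2
```

```bash
python3 -m crank '[[20,-1,0,0,0,0,0],[20,0,0,0,0,0,0],[32,0,0,0,0,0,0],[45,0,0,0,0,0,0],[60,0,0,0,0,0,0],[60,0,0,0,0,0,0],[60,0,0,0,0,0,0]]'
python3 -m crank '[[60,0,0,20,0,0,0],[60,0,0,40,0,0,0],[60,0,0,50,0,0,0],[60,-50,0,0,0,0,0],[60,-50,0,0,0,0,0],[60,-50,0,0,0,0,0],[60,0,0,0,0,0,0]]'
python3 -c "
from h import *
grab('scene','s4');grab('top','t4');grab('wrist','w4')
a=cv2.imread('pics/s4.png')[270:420,240:440];cv2.imwrite('pics/s4c.png',cv2.resize(a,None,fx=4,fy=4,interpolation=cv2.INTER_CUBIC))
for n in ('scene0','s4'):
  w=cloud(n)[0][290:420,260:440].reshape(-1,3)
  k=w[(w[:,2]>229)&(w[:,2]<262)&(abs(w[:,0]-548)<20)&(w[:,1]>110)&(w[:,1]<240)]
  t=k[k[:,2]>k[:,2].max()-4];print(n,t.mean(0),np.median(t[:,2]),k[:,2].max(),len(t))
"
```

```text
time: 7.28
tool_pos: [542.0, 211.0, 202.7]
eef_rot: [-0.09, 0.996, 0.0, 0.0]
contact_force: [-0.6, 0.1, 0.2]
finger_gap: 59.7
time: 8.15
tool_pos: [389.3, 211.3, 313.2]
eef_rot: [-0.091, 0.996, 0.001, 0.0]
contact_force: [0.6, -0.0, 0.2]
finger_gap: 59.8
scene0 [557.4847626  138.22174172 238.1096503 ] 237.9202017639974 240.92674432552576 63
s4 [543.5677868  211.74723327 237.65514201] 237.60857044587885 240.31061583759015 99
```

View pics/s4c.png

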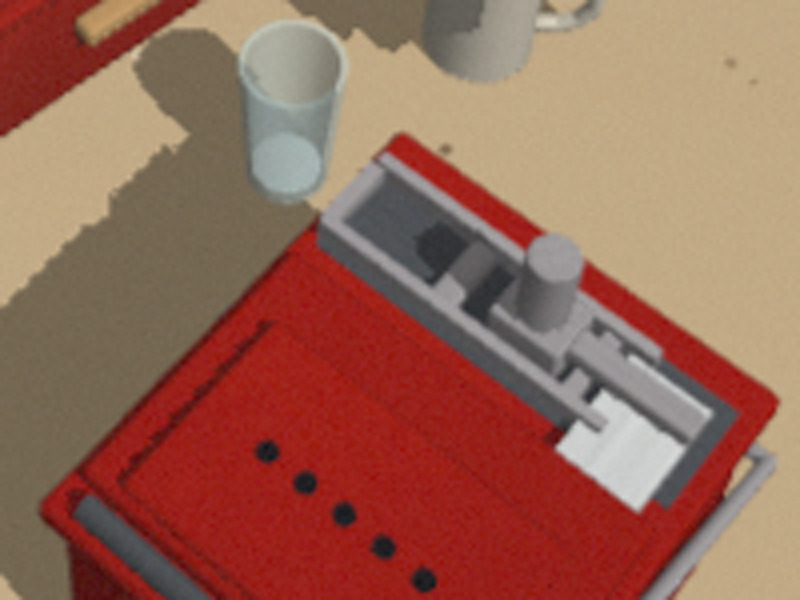

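View pics/s4.png

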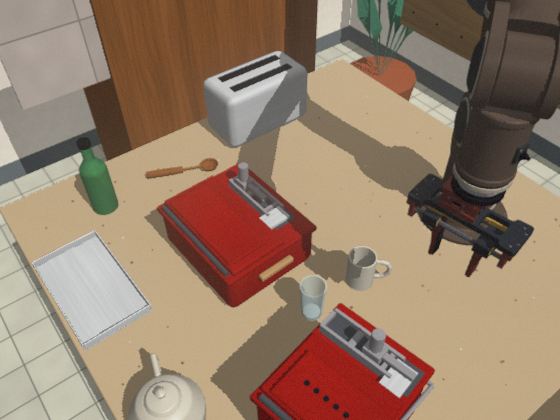

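The catch is seated. The knob top is at 237.6 mm, against 237.9 mm before, and it has moved 75 mm along the slide. The bar lies over the white tongue, the bump is behind the block, and the bread bin's catch hasn't moved. The arm is clear of everything.

```bash
python3 -c "
from h import *
print(job.job_done())"
```

```text
the job is handed in; nothing more can be done
None
```

The compost caddy's catch is latched, and I handed the job in at about 8.3 s of robot time. I gripped the knob, lifted the catch 17 mm, slid it about 70 mm past the bump, and lowered and released it. The arm then moved clear.

- **Seating:** the knob top is back at its starting height, 237.6 mm now against 237.9 mm before, so the catch is fully down.
- **Travel:** the camera shows the knob moved about 75 mm along the slide. That is a few millimetres more than the lifted slide; the knob probably shifted slightly as the fingers closed and during lowering. The final picture shows the block beyond the bump and the bar over the white tongue.
- **Forces:** the largest contact force I read at the end of any move was about 9 N sideways while lowering. I eased that off before letting go.
- **Bread bin:** its catch looks unchanged in the final picture, and nothing else appears moved. I did not measure its knob again.

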